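Take up a tea mill's star-wheel adjuster

ROBOT

A 6-joint arm with a two-finger parallel gripper is mounted at the origin on the work surface. World frame = base frame: x ahead of the robot, y to its left, z up, the work surface at z = 0. Lengths are in mm, angles in rad, forces in N, time in s.
With the tool pointing down it reaches from about 400 to 925 mm from the base axis. Payload 12.5 kg.
Tool frame: the origin (TCP) lies midway between the tips of the shut fingers; the grasp point (between the pads) lies manip.tcp_to_grasp behind it (manip.tcp_to_grasp is the distance from the TCP to the grasp point, in mm); y points along the fingers, x is the direction in which the jaws open and shut, and the axes are right-handed (so a half turn about y gives the same grasp; the last joint's range is limited). The gripper opens to 95 mm and grips with 3 to 60 N. Pads are 20 mm wide; open, the fingers measure 119 mm over their backs; the gripper's body (75 mm by 180 mm) begins 59 mm behind the grasp point.
Start: joints at [-1.415, 0.491, 1.559, -0, 1.092, -0.106], TCP at [161.785, -603.716, 214.661] pointing down, gripper open.
Joint ranges: [-3.1, 3.1], [-0.84, 2.19], [0.05, 2.79], [-1.13, 4.28], [0.06, 2.93], [-2.69, 2.69]. Speed limits (rad/s): [2.22, 2.22, 2.79, 3.14, 3.14, 3.14].

INTERFACE

Orientations are given as [roll, pitch, yaw] about the fixed x, y, z axes, in that order (R = Rz(yaw) Ry(pitch) Rx(roll)).
In Python, from station import manip, open_jaws, close_gripper, inverse_kinematics, sensors, vision gives the robot as it stands. Calls block until the motion is done:
- manip.movep(position, orientation): joint-space move of the TCP to a pose.
- manip.move_l(position, attitude=None, rate=150, force_limit=None): straight line of the TCP; attitude=None keeps the orientation; rate is the mean speed in mm/s. With force_limit (N) it stops when the force on the tool has changed by that much, and returns True; else False.
- manip.movej(angles): joint-space move.
- open_jaws() and close_gripper(): open the fingers fully, or close them until they stop; the grip force is fixed at half the most.
- manip.pause(seconds).
- inverse_kinematics(position, orientation): joint angles nearest the present ones, or None.
- sensors.get_obs(): the state.
- vision.camera(name): name is "scene" or "side" or "wrist"; returns a dict with "image" (384x512x3 uint8, blue, green, red), "z_map" (384x512 float32, mm along the optical axis (not along the pixel's ray), 0 where there is no reading), "camera_matrix" (3x3 intrinsics, pixels), "k1" (the pictures are not rectified: a ray, as slopes to the right and down, at radius r is drawn at 1 + k1 r^2 times it, then the intrinsics apply), "T" (4x4, takes a point from camera to world coordinates). Camera axes: x right, y down, z forward; pixel columns grow to the right and rows downward; lengths in mm; the calibration is good to about 2 mm. A picture is of the moment at which its call begins.
A pose or a line that the arm cannot do raises manip.PlanningError and nothing moves.
- manip.job_done(): hands the job in, once; it reports no verdict.
The state is a dict: "time_s": time; "joint_positions": joint angles; "dq": joint speeds; "joint_torque": joint torques, N m; "eef_pos": TCP position; "ee_rot": TCP orientation; "force": force on the tool from outside, world axes, zero at the start; "moment": the same for the moment, N m; "finger_gap": finger opening in mm.
Only numpy, scipy, OpenCV 4.12 (cv2) and the standard library are available. Lean on these libraries where they do the work, as an engineer would, in place of code of your own. Each camera call takes 0.05 s, during which the arm holds its last target.

TASK

Take the adjusting blade from its stand, put its tip down through the slot in the tea mill's cover and push the star wheel inside round, a tooth at a time, anticlockwise seen from above, until the brass pointer comes up snug against the stop screw. Work by feel and do not force the wheel, the cover or the stop. Then stand the blade back fully home in its stand, leaving the shop's other things as they were.

Things in the scene. Friction and masses are not known exactly. Their poses are not given: they have to be found in the camera images.
- mill: Fixed level tea mill. Origin on the star wheel's vertical axis, at counter height. Adjuster housing: hollow 130 x 130 mm box centred on the origin, flat 4 mm steel cover with its top at z = 60 mm. Tower with hopper (120 x 110 mm, 293 mm tall) at y = -157 to -267 mm.
- slot (a point): Centre of the access slot's mouth, on the cover's top: mill x = -34, y = 0, z = 60 mm. The slot is 13 mm wide (mill x) and 34 mm long (mill y). Below it is nothing but the star wheel until z = 12 mm. Pushing a tooth towards mill -y below the slot turns the wheel anticlockwise, towards the stop; the slot is too short for two teeth in one stroke.
- star: Steel star wheel under the cover, turning about mill z; origin on its axis at counter height, its x along the pointer. 12 straight radial teeth at 15, 45, 75 ... degrees from its x, each 6 mm wide, out to radius 42 mm, gaps in to radius 26 mm; top at z = 54, underside at 42 mm. Steady drag: 4 to 5 N at a tooth move it; it stays where left.
- pointer_side (a point): Point on the anticlockwise side of the brass pointer that meets the stop screw, 47 mm out from the axis. The pointer is a bar 6 mm wide, 54 mm long from the axis, just above the cover, turning with the star wheel: an indicator only, it cannot be gripped or pushed. It starts 0.9 to 1.7 rad short of the stop.
- stop_face (a point): Point on the clockwise side of the dark stop screw (8 mm shank, 12 mm head, 9 mm tall over the cover, 48 mm from the axis, fixed, set at another angle each time) where the pointer comes to rest: snug means the two points meet, within 1.6 mm. There the wheel is solid and resistance rises steeply.
- blade: Adjusting blade, upright. Origin at the middle of the tip; z up along it. Steel blade 8 mm (x) by 5 mm (y) and 40 mm long with the lowest 6 mm narrowed to 6 x 3 mm, then a wooden handle 26 mm (x) by 22 mm (y) from z = 40 to 86 mm. About 100 g. It starts in the stand, its shoulder (z = 40 mm) on the stand's top.
- stand: Fixed wooden block 70 x 70 x 50 mm tall with a hole 13 mm (x) by 10 mm (y), 44 mm deep, chamfered, in the middle of its top. Origin in the middle of its underside. The blade is home when its shoulder rests on the block, its tip 10 mm above the stand's origin.
- black_caddy: Bystander: black tea caddy 84 mm across, 130 mm tall; origin under its middle.
- white_tin: Bystander: white tin 76 mm across, 100 mm tall; origin under its middle.
- tea_carton: Bystander: brown carton 60 x 100 x 50 mm tall; origin under its middle.
There are look-alikes about, which are no part of the job. Of the things that look like the blade, the smaller one is meant. Leave any turquoise look-alike of the stand alone.

How it is judged (in metres and radians):
On the way, in this order (a step that is already met when the one before it is completed fails the run):
1. the blade is drawn clear of its stand (z of blade in the frame of stand above 0.055 m), for 0.1 s.
2. the blade's tip is down through the slot, below the cover (z of blade in the frame of slot below -0.007 m and horizontal distance between blade and slot below 0.022 m), for 0.1 s.
3. the pointer is snug on the stop screw (distance between pointer_side and stop_face below 0.0016 m), for 0.2 s.
At the end, for the whole second after the job is handed in: The pointer's side point is within 1.6 mm of the stop screw's face point; the blade is back in the stand's hole, tip within 6 mm of the hole's axis and no more than 2.5 mm short of home, upright within 0.1 rad, at rest and released (distance between pointer_side and stop_face below 0.0016 m and z of blade in the frame of stand below 0.0125 m and horizontal distance between blade and stand below 0.006 m and angle between blade's own z axis and vertical below 0.1 rad and linear speed of blade below 0.02 m/s); the robot touches nothing.
It fails at once if the star wheel is forced: more than 20 N between it and the blade (contact force between blade and star above 20 N).
It fails at once if the mill's cover or housing is pressed with more than 25 N by the blade (contact force between blade and mill above 25 N).
It fails at once if the robot itself strikes the mill (contact force between any of the arm, the fingers and mill above 15 N or contact force between the fingers and star above 1 N).
It fails at once if a bystander is moved by more than 30 mm (distance of any of black_caddy, white_tin, tea_carton from where it was at the start of the episode above 0.03 m).
It also fails if it takes over 69 s, if anything falls off the work surface, if the arm or the gripper's body presses on something with over 40 N, if the wrist force passes 120 N, or if a joint passes its speed limit or range.

## Working session

There is one attempt and no reset: what is moved stays moved. The work goes in short steps, each a Python script; the robot and the scene stay as the last script left them, time stands still between calls to the robot, and variables do not carry over. Pictures are saved under pics/ and viewed, and the job is handed in when it is done.

```bash
ls; mkdir -p pics; cat > h.py <<'E'
import numpy as np, cv2
from station import manip, open_jaws, close_gripper, inverse_kinematics, sensors, vision
def cam(n): return vision.camera(n)
def rays(c,uv):
    K=np.array(c["camera_matrix"]);k1=float(c["k1"])
    # pixel -> slopes, invert radial
    uv=np.atleast_2d(np.asarray(uv,float))
    d=np.array([k1,0,0,0])
    p=cv2.undistortPoints(uv.reshape(-1,1,2),K,d).reshape(-1,2)
    return np.c_[p,np.ones(len(p))]
def onplane(c,uv,z):
    T=np.array(c["T"]);r=rays(c,uv)@T[:3,:3].T;o=T[:3,3]
    return o+r*((z-o[2])/r[:,2])[:,None]
def depthpts(c,uv):
    T=np.array(c["T"]);uv=np.atleast_2d(uv).astype(int)
    z=c["z_map"][uv[:,1],uv[:,0]]
    return (rays(c,uv)*z[:,None])@T[:3,:3].T+T[:3,3]
def proj(c,P):
    T=np.array(c["T"]);P=np.atleast_2d(P);q=(P-T[:3,3])@T[:3,:3]
    s=q[:,:2]/q[:,2:];r2=(s**2).sum(1,keepdims=True);s=s*(1+float(c["k1"])*r2)
    K=np.array(c["camera_matrix"]);return s*[K[0,0],K[1,1]]+[K[0,2],K[1,2]]
E
python3 - <<'E'
from h import *
import pickle
for n in ("scene","side","wrist"):
    c=cam(n);cv2.imwrite(f"pics/{n}0.png",c["image"]);pickle.dump(c,open(f"{n}0.pkl","wb"))
    print(n,np.round(c["T"],3).tolist(),c["camera_matrix"],c["k1"])
o=sensors.get_obs();print(o["time_s"],o["eef_pos"],o["ee_rot"],o["finger_gap"],manip.tcp_to_grasp)
E
```

```text
pics
scene [[-0.691, 0.506, -0.516, 922.071], [0.723, 0.463, -0.513, 570.063], [-0.021, -0.728, -0.685, 542.621], [0.0, 0.0, 0.0, 1.0]] [[367.74336332   0.         259.17768789]
 [  0.         367.74336332 191.78874621]
 [  0.           0.           1.        ]] -0.00229727588639591
side [[-0.759, -0.353, 0.547, 123.037], [-0.651, 0.412, -0.637, 735.448], [-0.0, -0.84, -0.543, 541.291], [0.0, 0.0, 0.0, 1.0]] [[472.6233798    0.         258.01701878]
 [  0.         472.6233798  198.18323446]
 [  0.           0.           1.        ]] -0.15861348770127257
wrist [[0.26, -0.936, -0.239, 229.153], [-0.966, -0.252, -0.064, -585.287], [-0.0, 0.248, -0.969, 385.078], [0.0, 0.0, 0.0, 1.0]] [[327.42354858   0.         254.53944461]
 [  0.         327.42354858 193.83021664]
 [  0.           0.           1.        ]] 0.0012018623415766957
0.15 [ 161.76333883 -603.51657355  214.21749271] [-1.57069820e+00  8.05807561e-04 -1.30897839e+00] 95.25282525237316 18.8
```

View pics/scene0.png

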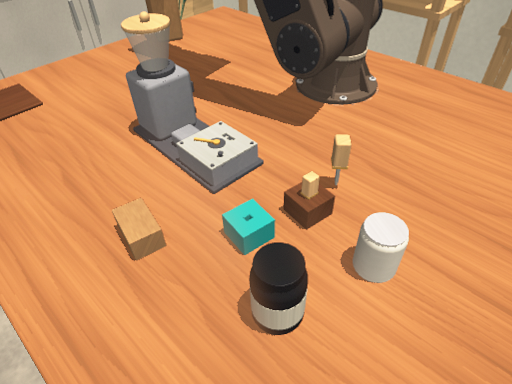

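View pics/side0.png

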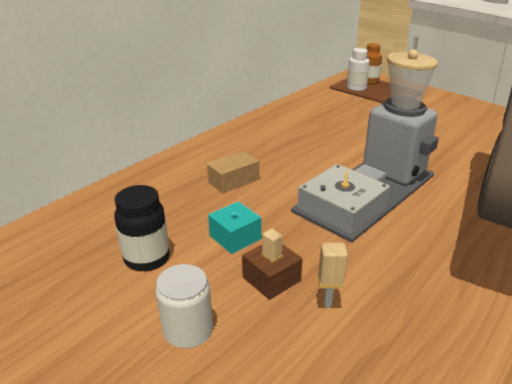

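View pics/wrist0.png

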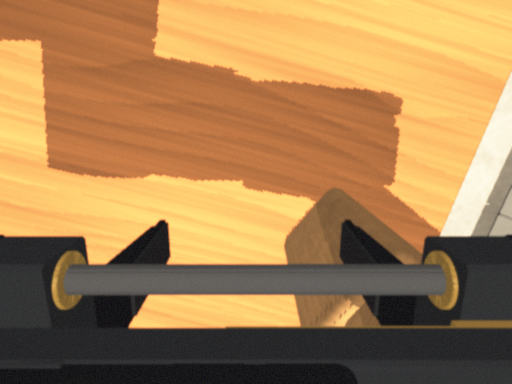

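The scene view shows the mill (217,150). A small blade stands in the dark brown stand (310,195), and a larger look-alike stands free at (341,155). There is also a turquoise stand (249,225), the black caddy (278,285), the white tin (380,247) and the carton (138,228). Next I'll enlarge the crops.

```bash
python3 - <<'E'
from h import *
import pickle
c=pickle.load(open("scene0.pkl","rb"));s=pickle.load(open("side0.pkl","rb"))
a=c["image"][110:240,165:365];b=s["image"][155:310,230:400]
cv2.imwrite("pics/c1.png",cv2.resize(a,None,fx=4,fy=4,interpolation=cv2.INTER_CUBIC))
cv2.imwrite("pics/c2.png",cv2.resize(b,None,fx=3.8,fy=3.8,interpolation=cv2.INTER_CUBIC))
for uv in [(217,142),(225,150),(240,148),(310,180),(310,190),(341,140),(300,203),(320,203),(380,225)]:
    print("scene",uv,np.round(depthpts(c,uv)[0],1))
for uv in [(345,186),(330,200),(272,238),(272,250),(333,247),(260,265),(333,265)]:
    print("side",uv,np.round(depthpts(s,uv)[0],1))
E
```

```text
scene (217, 142) [509.8  33.   66.1]
scene (225, 150) [512.1  60.9  59.3]
scene (240, 148) [484.9  80.1  59.4]
scene (310, 180) [499.7 282.1  95.3]
scene (310, 190) [499.2 284.   71.2]
scene (341, 140) [387.1 268.8 118.6]
scene (300, 203) [520.4 278.7  48.8]
scene (320, 203) [496.9 307.7  51.1]
scene (380, 225) [514.4 433.4  99.6]
side (345, 186) [504.   30.4  63.1]
side (330, 200) [502.3  85.7  58.6]
side (272, 238) [482.2 283.6  95.3]
side (272, 250) [480.4 285.2  73.5]
side (333, 247) [383.1 268.2 119.7]
side (260, 265) [489.  303.9  50.1]
side (333, 265) [373.3 279.7  99. ]
```

View pics/c1.png

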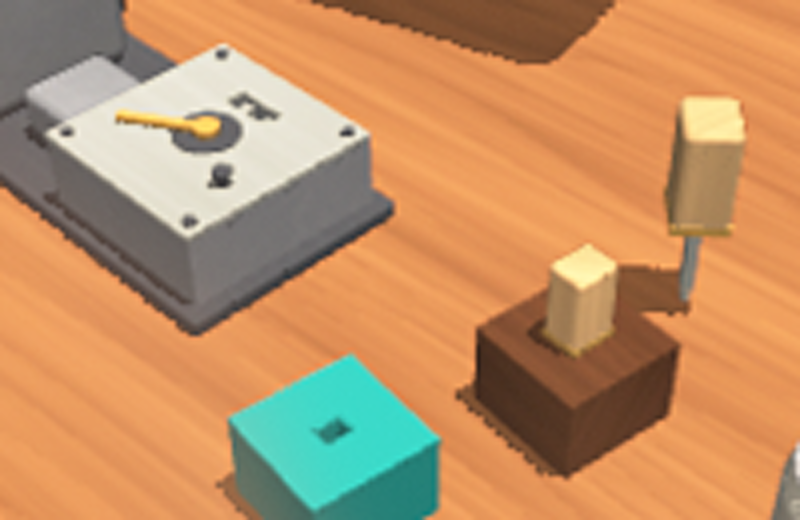

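View pics/c2.png

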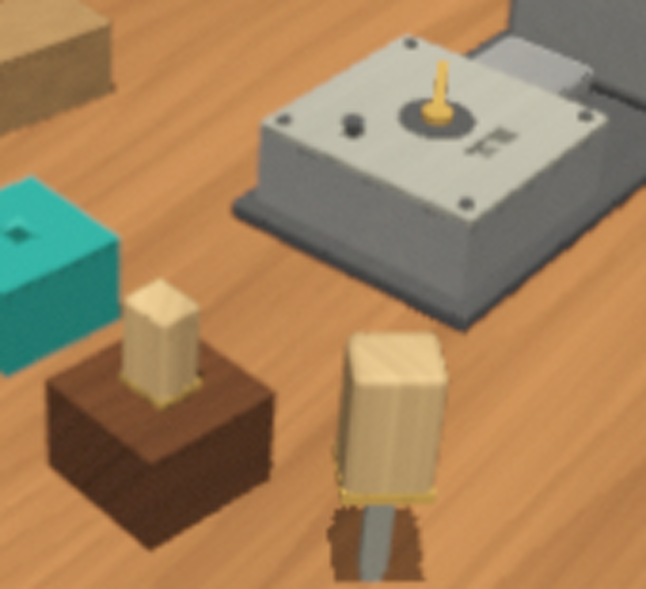

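Candidates for the blade: the small one in the brown stand (scene 310,185; top at z≈95.5 = 10+86, handle ≈26 mm) and the big one standing free (341,150; top ≈120). The smaller one in the brown stand fits, and the enlarged crops confirm it. Next I'll measure the cover, stand and handle by casting masks onto planes.

```bash
cat > m.py <<'E'
from h import *
def topquad(c,roi,z,lo,hi,hsv):
    H=cv2.cvtColor(c["image"],cv2.COLOR_BGR2HSV)
    x0,y0,x1,y1=roi
    D=c["z_map"];v,u=np.mgrid[y0:y1,x0:x1];uv=np.c_[u.ravel(),v.ravel()]
    P=depthpts(c,uv)
    m=(P[:,2]>z+lo)&(P[:,2]<z+hi)&(D[uv[:,1],uv[:,0]]>0)
    h=H[uv[:,1],uv[:,0]];m&=((h>=hsv[0])&(h<=hsv[1])).all(1)
    M=np.zeros(D.shape,np.uint8);M[uv[m,1],uv[m,0]]=255
    M=cv2.morphologyEx(M,cv2.MORPH_OPEN,np.ones((2,2)))
    cs,_=cv2.findContours(M,cv2.RETR_EXTERNAL,cv2.CHAIN_APPROX_NONE)
    k=max(cs,key=cv2.contourArea).reshape(-1,2)
    W=onplane(c,k,z)[:,:2].astype(np.float32)
    return M,W,cv2.minAreaRect(W)
E
python3 - <<'E'
from m import *
import pickle
c=pickle.load(open("scene0.pkl","rb"));s=pickle.load(open("side0.pkl","rb"))
for n,I,rc,rs,rh in (("scene",c,(165,110,275,190),(275,170,345,235),(295,165,325,205)),("side",s,(285,150,400,230),(235,220,310,300),(258,225,288,265))):
    for nm,roi,z,hsv in (("cover",rc,60,((0,0,120),(180,60,255))),("stand",rs,50,((0,60,20),(25,255,140))),("handle",rh,96,((10,40,150),(30,200,255)))):
        M,W,r=topquad(I,roi,z,-9,9,hsv)
        print(n,nm,np.round(r[0],1),np.round(r[1],1),round(r[2],1),M.sum()//255)
E
```

```text
scene cover [510.1  35.7] [135.1 131.4] 87.0 1845
scene stand [493.2 282.3] [73.3 75.9] 78.9 582
scene handle [494.7 281.7] [25.5 31.7] 81.0 148
side cover [502.2  31.9] [136.9 131. ] 87.1 2177
side stand [483.1 280.5] [75.5 75. ] 81.1 1021
side handle [481.5 281.1] [27.  30.4] 80.9 186
```

The two fixed views disagree by about 8 mm in x, which is too much for the slot. I'll take closer wrist views, going over the tower.

```bash
python3 - <<'E'
from h import *
import pickle
R=-np.pi/2
manip.move_l([162,-604,400],rate=300)
print(inverse_kinematics([440,30,400],[R,0,1.52]))
manip.movep([440,30,400],[R,0,1.52])
manip.move_l([436,34,140],rate=250)
c=cam("wrist");cv2.imwrite("pics/w1.png",c["image"]);pickle.dump(c,open("w1.pkl","wb"))
manip.movep([416,294,150],[R,0,1.41])
c=cam("wrist");cv2.imwrite("pics/w2.png",c["image"]);pickle.dump(c,open("w2.pkl","wb"))
o=sensors.get_obs();print(o["time_s"],o["eef_pos"],o["ee_rot"],o["force"])
E
```

```text
[-8.19110769e-02  6.45293036e-02  1.67224712e+00 -4.44089210e-16
  1.40481623e+00 -1.60191108e+00]
5.6833 [416.38001867 292.99730755 150.15318515] [-1.57097435e+00  6.74111141e-05  1.40916422e+00] [0.99771314 0.48814311 0.42197025]
```

View pics/w1.png

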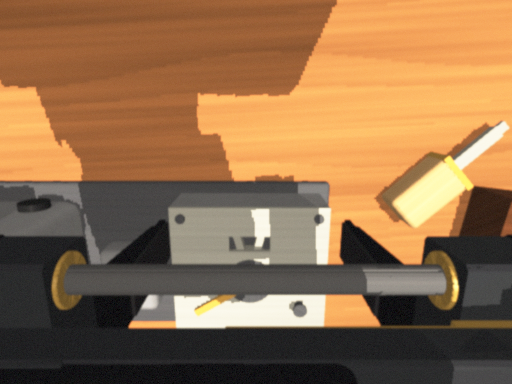

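View pics/w2.png

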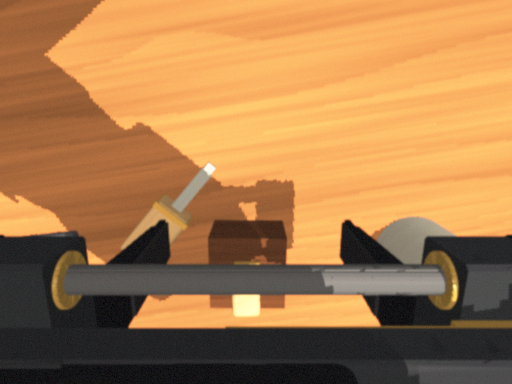

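My camera-offset sign was wrong: the wrist camera sits on the robot side of the tool. w1 shows the cover at (250,260) and w2 the stand at (247,265), both partly hidden by the gripper. I'll move the tool outward and look again.

```bash
python3 - <<'E'
from h import *
import pickle
R=-np.pi/2
manip.movep([570,275,165],[R,0,1.41])
c=cam("wrist");cv2.imwrite("pics/w3.png",c["image"]);pickle.dump(c,open("w3.pkl","wb"))
manip.movep([595,34,165],[R,0,1.52])
c=cam("wrist");cv2.imwrite("pics/w4.png",c["image"]);pickle.dump(c,open("w4.pkl","wb"))
o=sensors.get_obs();print(o["time_s"],o["eef_pos"],o["ee_rot"],o["force"])
print(np.round(c["T"],3))
E
```

```text
7.4083 [594.85970784  35.44874771 165.12071682] [-1.57090782e+00 -1.97638106e-04  1.52125386e+00] [-0.46449116 -0.96968295  0.0929173 ]
[[ 4.90000e-02  9.67000e-01  2.50000e-01  5.25157e+02]
 [ 9.99000e-01 -4.80000e-02 -1.30000e-02  3.88840e+01]
 [-0.00000e+00  2.50000e-01 -9.68000e-01  3.36134e+02]
 [ 0.00000e+00  0.00000e+00  0.00000e+00  1.00000e+00]]
```

View pics/w3.png

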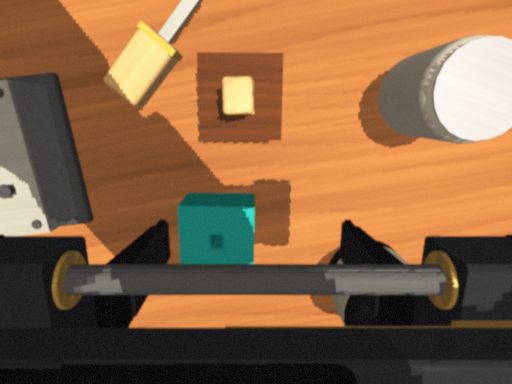

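View pics/w4.png

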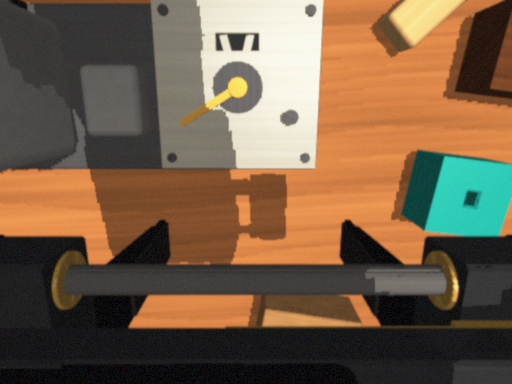

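w3 shows the handle (238,95) and stand (240,97) clearly. w4 shows the slot (237,42) with teeth visible in it, the hub (237,87), the pointer tip (183,122) and the stop (289,117). Measuring now.

```bash
python3 - <<'E'
from m import *
import pickle
a=pickle.load(open("w3.pkl","rb"));b=pickle.load(open("w4.pkl","rb"))
for nm,I,roi,z,hsv in (("stand",a,(190,45,290,150),50,((0,60,20),(25,255,140))),("handle",a,(215,70,262,118),96,((10,40,150),(30,200,255))),("handle>200",a,(215,70,262,118),96,((10,40,205),(30,200,255)))):
    M,W,r=topquad(I,roi,z,-8,8,hsv); print(nm,np.round(r[0],1),np.round(r[1],1),round(r[2],1))
H=cv2.cvtColor(b["image"],cv2.COLOR_BGR2HSV)
# cover corners/screws
img=b["image"]
for p in [(163,10),(311,10),(172,157),(305,158)]: 
    x,y=p;g=cv2.cvtColor(img,cv2.COLOR_BGR2GRAY)[max(0,y-7):y+8,x-7:x+8];m=g<90
    v,u=np.nonzero(m);q=(u.mean()+x-7,v.mean()+max(0,y-7));print("screw",np.round(q,1),np.round(onplane(b,q,61)[0],1))
# pointer mask
m=cv2.inRange(H,(15,120,80),(32,255,255));m[:, :150]=0;m[140:]=0;m[:60]=0;m[:,270:]=0
v,u=np.nonzero(m);W=onplane(b,np.c_[u,v],64)
print("ptr px",len(u),u.min(),u.max(),v.min(),v.max())
k=np.c_[u,v].astype(np.float32)
print("slot depth",[ (x,y,np.round(depthpts(b,(x,y))[0],1).tolist()) for x,y in [(225,42),(237,42),(250,42),(237,60)]])
cv2.imwrite("pics/w4c.png",cv2.resize(img[0:180,140:330],None,fx=4,fy=3.3*4/3.3,interpolation=cv2.INTER_CUBIC)[:600] if 0 else cv2.resize(img[20:160,140:330],None,fx=4,fy=4,interpolation=cv2.INTER_CUBIC))
cv2.imwrite("pics/w3c.png",cv2.resize(a["image"][40:160,170:310],None,fx=4,fy=4,interpolation=cv2.INTER_CUBIC))
E
```

```text
stand [498.5 273.1] [68.5 35.1] 80.7
handle [490.1 275.5] [21.5 25.7] 82.8
handle>200 [490.  275.6] [20.5 24.9] 80.7
screw [162.3   9.5] [448.8 -27.3  61. ]
screw [nan nan] [nan nan nan]
screw [171.5 157.2] [560.9 -33.1  61. ]
screw [nan nan] [nan nan nan]
ptr px 789 180 247 77 125
slot depth [(225, 42, [472.6, 18.0, 54.8]), (237, 42, [465.3, 25.8, 13.1]), (250, 42, [473.6, 37.8, 55.0]), (237, 60, [487.1, 26.9, 60.3])]<stdin>:11: RuntimeWarning: Mean of empty slice.
  ret = ret.dtype.type(ret / rcount)
```

View pics/w4c.png

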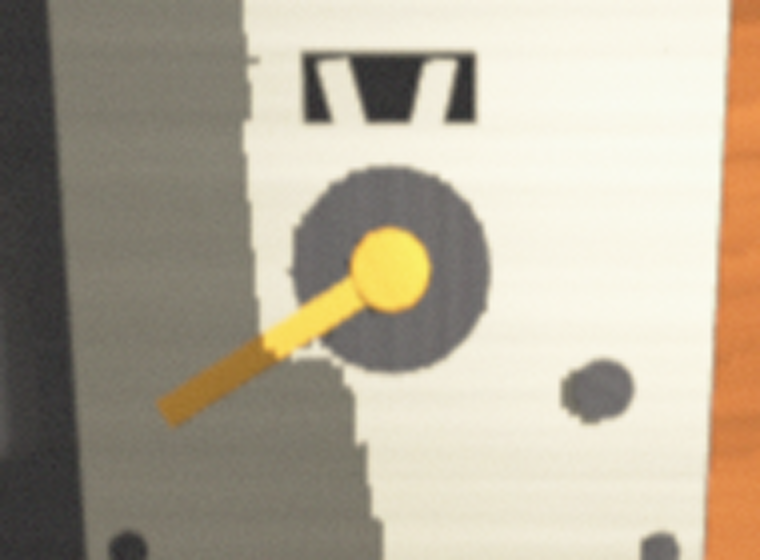

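View pics/w3c.png

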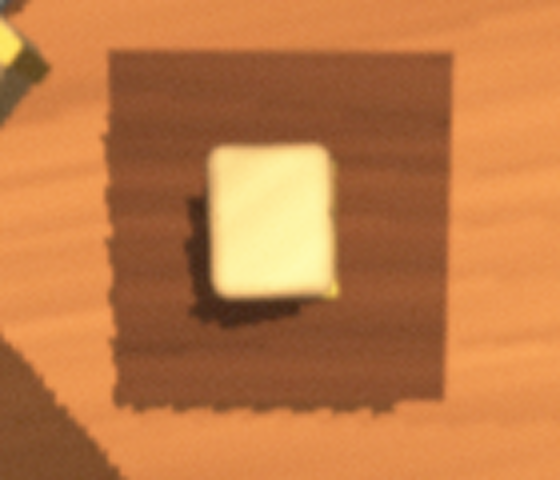

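```bash
python3 - <<'E'
from h import *
import pickle
a=pickle.load(open("w3.pkl","rb"));b=pickle.load(open("w4.pkl","rb"))
def full(p,x0,y0): return (np.array(p,float)+0.5)/4-0.5+[x0,y0]
S=onplane(a,full([(108,50),(453,53),(443,400),(118,403)],170,40),50)[:,:2];print("stand",np.round(S,1).tolist(),S.mean(0),[np.linalg.norm(S[i]-S[i-1]).round(1) for i in range(4)])
print("stand yaw",[np.degrees(np.arctan2(*(S[i]-S[j])[::-1])).round(1) for i,j in((1,0),(2,3),(3,0),(2,1))])
Q=onplane(b,full([(303,52),(475,52),(475,123),(303,123)],140,20),60)[:,:2];print("slot",np.round(Q,1).tolist(),Q.mean(0))
print("slot yaw y-axis",[np.degrees(np.arctan2(*(Q[i]-Q[j])[::-1])).round(1) for i,j in((1,0),(2,3))])
hub=onplane(b,full((391,268),140,20),[66])[0];hub60=onplane(b,full((391,270),140,20),60)[0];print("hub",hub,hub60)
L=onplane(b,full([(48,0),(85,560),(730,0),(703,560)],140,20),60)[:,:2];print("cover edges",L.round(1).tolist(),[np.degrees(np.arctan2(*(L[i]-L[j])[::-1])).round(1) for i,j in((1,0),(3,2))])
# pointer
P=onplane(b,full([(357,287),(165,413)],140,20),64)[:,:2];print("ptr",P, np.degrees(np.arctan2(*(P[1]-hub[:2])[::-1])),np.degrees(np.arctan2(*(P[1]-P[0])[::-1])),np.linalg.norm(P[1]-hub[:2]))
t=onplane(b,full((602,388),140,20),69)[0];t2=onplane(b,full((578,393),140,20),61)[0];print("stop",t,t2)
d=t[:2]-hub[:2];print(np.linalg.norm(d),np.degrees(np.arctan2(d[1],d[0])))
# teeth at z=54 : centre bottom / top of each
T=onplane(b,full([(350,122),(330,60),(427,122),(443,60)],140,20),54)[:,:2];
for p in T: print("tooth",p.round(1),np.degrees(np.arctan2(*(p-hub[:2])[::-1])).round(1),np.linalg.norm(p-hub[:2]).round(1))
E
```

```text
stand [[449.0, 246.2], [460.8, 315.1], [529.4, 303.3], [518.8, 233.9]] [489.52366053 274.6321196 ] [np.float64(70.8), np.float64(69.9), np.float64(69.6), np.float64(70.2)]
stand yaw [np.float64(80.3), np.float64(81.3), np.float64(-10.0), np.float64(-9.8)]
slot [[466.5, 11.4], [468.1, 44.6], [480.8, 44.0], [479.2, 10.4]] [473.6727859   27.63312576]
slot yaw y-axis [np.float64(87.2), np.float64(87.2)]
hub [507.37841924  26.21767865  66.        ] [507.36520954  25.91243539  60.        ]
cover edges [[455.0, -36.6], [562.6, -42.5], [461.5, 93.8], [569.1, 88.3]] [np.float64(-3.2), np.float64(-2.9)]
ptr [[510.49840691  19.15755027]
 [532.98611191 -21.49985737]] -61.779697097366295 -61.052918451487194 54.154567378442636
stop [532.28624349  66.78403176  69.        ] [533.25342137  62.69121904  61.        ]
47.60282253263599 58.44998941126517
tooth [478.5  19.2] -166.4 29.7
tooth [466.9  16.1] -165.9 41.7
tooth [479.2  34.6] 163.5 29.4
tooth [468.   38.4] 162.8 41.2
```

All sizes agree: slot 33×13, stand 70×70, handle 21.5×25.7, pointer 54, stop at 47.6. The tooth angles fit the pointer modulo 30°. One point disagrees: the pointer looks about 110° short of the stop, more than the stated 0.9–1.7 rad, so I'll judge that by feel and by looking. Grasping now.

```bash
python3 - <<'E'
from h import *
import pickle
R=-np.pi/2; Y=np.radians(80.45)
manip.movep([490,275.3,135],[R,0,Y])
manip.move_l([490,275.3,57],rate=120)
f0=sensors.get_obs()["force"]
close_gripper()
o=sensors.get_obs();print(o["time_s"],o["eef_pos"],o["finger_gap"],o["force"]-f0)
r=manip.move_l([490,275.3,125],rate=100)
manip.pause(0.15)
o=sensors.get_obs();print(o["time_s"],o["eef_pos"],o["finger_gap"],o["force"]-f0)
for n in("side","scene"):
    c=cam(n);cv2.imwrite(f"pics/{n}1.png",c["image"]);pickle.dump(c,open(f"{n}1.pkl","wb"))
im=[cv2.resize(pickle.load(open(f"{n}1.pkl","rb"))["image"][y:y+130,x:x+130],None,fx=3,fy=3,interpolation=cv2.INTER_CUBIC) for n,x,y in(("side",210,170),("scene",250,110))]
cv2.imwrite("pics/g1.png",np.hstack(im))
E
```

```text
10.375 [489.99816649 275.29207469  56.98367548] 22.06030922120608 [-0.48232819 -0.28908941 -0.41042373]
11.3583 [489.74360638 275.19038675 124.31203813] 22.220743389359548 [ 0.05335969  0.54083144 -2.29575152]
```

View pics/g1.png

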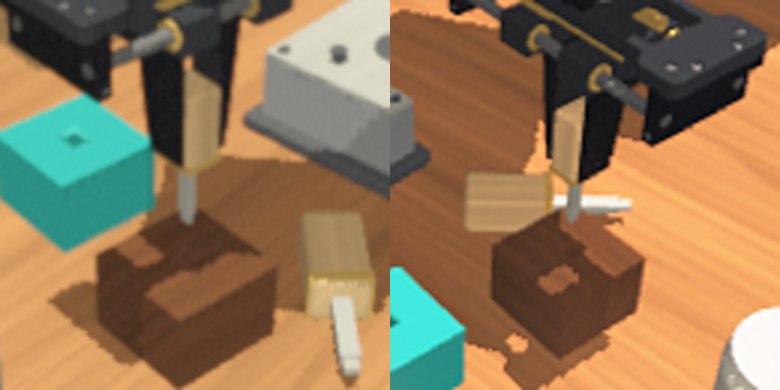

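The small blade (now centred at about (190,150) left half, (570,150) right half) is held upright and clear of the stand. The look-alike is now lying on its side. It was already lying in w1, the first close view, taken with the gripper well away from it. Now to the slot, with a first insertion by feel.

```bash
cat > mill.py <<'E'
from h import *
R=-np.pi/2; MY=np.radians(-2.9); YAW=np.radians(87.1)
ex=np.array([np.cos(MY),np.sin(MY)]); ey=np.array([-ex[1],ex[0]])
S=np.array([473.55,27.65])      # slot centre
def P(x,y,tip):                 # x,y mm from slot centre in mill axes, tip height
    q=S+x*ex+y*ey; return [q[0],q[1],tip+47.0]
def st(msg=""):
    o=sensors.get_obs();d=o["eef_pos"][:2]-S
    print(msg,"t%.2f x%.2f y%.2f tip%.2f"%(o["time_s"],d@ex,d@ey,o["eef_pos"][2]-47),"F mill %.2f %.2f %.2f"%(o["force"][:2]@ex,o["force"][:2]@ey,o["force"][2]),"gap%.1f"%o["finger_gap"])
    return o
E
python3 - <<'E'
from mill import *
manip.movep(P(0,-0.8,90),[R,0,YAW]); 
manip.move_l(P(0,-0.8,66),rate=100); manip.pause(0.2); st("hover")
r=manip.move_l(P(0,-0.8,40),rate=40,force_limit=6); manip.pause(0.1); print(r); st("in")
E
```

```text
hover t13.03 x0.28 y-0.58 tip66.46 F mill -0.24 0.53 -1.51 gap21.6
False
in t13.93 x0.08 y-0.79 tip40.19 F mill 0.11 -0.24 -0.46 gap21.6
```

It went in freely with no contact force. First push.

```bash
python3 - <<'E'
from mill import *
import pickle
for y in (-4,-8,-12.5):
    r=manip.move_l(P(0,y,40),rate=25,force_limit=12); st(f"push {y} {r}")
    if r: break
manip.pause(0.1); st("end")
c=cam("scene");s=cam("side");pickle.dump((c,s),open("p1.pkl","wb"))
im=[cv2.resize(i["image"][y:y+100,x:x+130],None,fx=3,fy=3,interpolation=cv2.INTER_CUBIC) for i,x,y in((s,280,120),(c,155,80))]
cv2.imwrite("pics/p1.png",np.hstack(im))
E
```

```text
push -4 False t14.21 x0.16 y-4.03 tip40.16 F mill 0.25 1.37 -0.45 gap22.0
push -8 False t14.52 x-0.00 y-8.02 tip40.03 F mill 0.80 3.07 -0.32 gap21.7
push -12.5 False t14.85 x-0.12 y-12.51 tip39.99 F mill 0.44 2.69 -0.77 gap21.8
end t14.95 x-0.12 y-12.48 tip39.96 F mill -0.08 2.20 -0.38 gap22.1
```

View pics/p1.png

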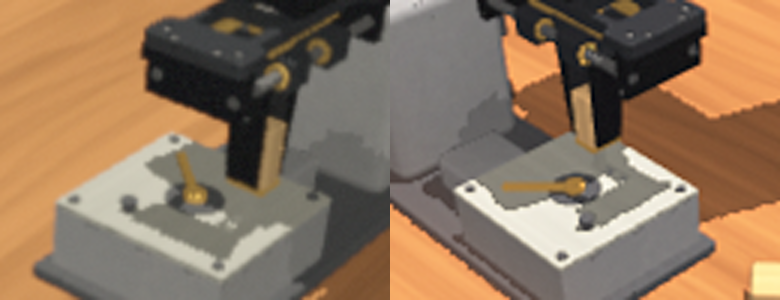

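The pointer has turned anticlockwise, with a drag of about 3 N. I'll add a pointer-angle measurement and go on with the next strokes.

```bash
cat > ptr.py <<'E'
from mill import *
def ptr(c,roi):
    """pointer angle in mill deg, from brass mask cast on z=64; hub = near O"""
    H=cv2.cvtColor(c["image"],cv2.COLOR_BGR2HSV);m=cv2.inRange(H,(13,120,60),(32,255,255))
    k=np.zeros_like(m);x0,y0,x1,y1=roi;k[y0:y1,x0:x1]=m[y0:y1,x0:x1]
    v,u=np.nonzero(k);D=depthpts(c,np.c_[u,v]);W=onplane(c,np.c_[u,v],64)[:,:2]
    O=S+34*ex
    g=(D[:,2]>58)&(D[:,2]<75)&(np.linalg.norm(W-O,axis=1)<70); W=W[g];u=u[g];v=v[g]
    # bar = elongated: farthest point from centroid is tip
    mu=W.mean(0);e=np.linalg.eigh(np.cov((W-mu).T))[1][:,1]
    t=(W-mu)@e
    n=np.abs((W-mu)@np.array([-e[1],e[0]]))
    # hub end is the wider end
    if n[t>0].max()>n[t<0].max(): e=-e
    return (np.degrees(np.arctan2(e[1],e[0]))+2.9,len(W),t.max()-t.min(),W[np.argmax((W-mu)@e)])
RS=(165,110,275,190);RD=(285,150,400,230)
E
python3 - <<'E'
from ptr import *
import pickle
for f in ("0","p"):
    c,s=(pickle.load(open("scene0.pkl","rb")),pickle.load(open("side0.pkl","rb"))) if f=="0" else pickle.load(open("p1.pkl","rb"))
    print(f,ptr(c,RS),ptr(s,RD))
E
```

```text
0 (np.float64(-51.73827199131998), 83, np.float64(76.87223211626552), array([532.6805157 , -19.85643715])) (np.float64(-58.44977147974722), 66, np.float64(64.8137607689324), array([533.13910315, -20.59574393]))
p (np.float64(-34.402116654009795), 97, np.float64(92.12218937787178), array([546.39687488,  -6.39912372])) (np.float64(-45.362050108655744), 74, np.float64(62.89535580857253), array([544.11720886, -11.05862979]))
```

The side view gives -45° against about -44° expected from the geometry, so dead reckoning holds. Running strokes 2–4.

```bash
cat > stroke.py <<'E'
from ptr import *
def stroke(y0,y1,lim=12,rate=28):
    o=sensors.get_obs();y=(o["eef_pos"][:2]-S)@ey
    manip.move_l(P(0,y+1.0,41),rate=30)
    manip.move_l(P(0,y+1.0,63),rate=80)
    manip.move_l(P(0,y0,63),rate=80); manip.pause(0.15)
    r=manip.move_l(P(0,y0,40),rate=50,force_limit=6)
    if r: st("INSERT CONTACT"); return "ins"
    st("in")
    r=manip.move_l(P(0,y1,40),rate=rate,force_limit=lim); st(f"push {r}")
    return r
E
python3 - <<'E'
from stroke import *
for i in range(3):
    r=stroke(8.7,-12.5)
    if r: break
    s=cam("side");print(ptr(s,RD)[:3])
cv2.imwrite("pics/s2.png",cv2.resize(s["image"][130:240,270:410],None,fx=4,fy=4,interpolation=cv2.INTER_CUBIC))
E
```

```text
in t16.88 x-0.01 y8.68 tip39.81 F mill -0.29 -0.05 -1.00 gap21.9
push False t17.79 x0.00 y-12.51 tip40.06 F mill -0.56 3.25 -0.18 gap22.1
(np.float64(-16.032805007682168), 84, np.float64(62.28437834140354))
in t19.68 x-0.02 y8.70 tip39.82 F mill 0.29 0.85 -0.49 gap22.0
push False t20.58 x0.00 y-12.53 tip40.08 F mill 0.42 1.78 -0.30 gap21.9
(np.float64(15.568774214319303), 94, np.float64(59.843058476825384))
in t22.47 x-0.04 y8.68 tip39.82 F mill 0.49 0.09 -0.48 gap21.7
push False t23.38 x0.01 y-12.53 tip40.07 F mill 0.90 2.20 -1.33 gap21.9
(np.float64(45.633349669914395), 93, np.float64(60.53922426102318))
```

```bash
ls -la pics/s2.png
```

```text
-rw-r--r-- 1 agent agent 224607 Dec  7 01:13 pics/s2.png
```

The pointer is at about 46°, and contact is expected at about 50–53°. Final stroke: slow and by feel.

```bash
python3 - <<'E'
from stroke import *
import pickle
r=stroke(8.7,6.0,lim=7,rate=15)
f0=sensors.get_obs()["force"]
for y in np.arange(5,-6,-1.0):
    r=manip.move_l(P(0,y,40),rate=8,force_limit=8); o=st(f"{y} {r}")
    if r or (o["force"]-f0)[:2]@ey>8: break
s=cam("side");c=cam("scene");pickle.dump((c,s),open("p5.pkl","wb"));print(ptr(s,RD)[:3])
im=[cv2.resize(i["image"][y:y+100,x:x+130],None,fx=3,fy=3,interpolation=cv2.INTER_CUBIC) for i,x,y in((s,280,130),(c,155,80))]
cv2.imwrite("pics/p5.png",np.hstack(im))
E
```

```text
in t25.26 x-0.01 y8.68 tip39.83 F mill 0.15 -0.45 -1.90 gap21.5
push False t25.59 x0.08 y5.89 tip40.17 F mill 0.35 0.64 -0.31 gap21.7
5.0 False t25.87 x0.01 y5.05 tip40.08 F mill -0.15 2.10 -0.23 gap21.8
4.0 False t26.14 x-0.01 y4.15 tip40.04 F mill -1.02 4.37 1.25 gap21.6
3.0 False t26.42 x-0.06 y3.06 tip40.01 F mill -0.91 4.22 1.27 gap22.0
2.0 False t26.69 x-0.03 y2.00 tip40.00 F mill -1.63 4.59 1.46 gap21.7
1.0 False t26.97 x-0.04 y0.99 tip39.98 F mill -0.96 4.25 1.15 gap22.0
0.0 False t27.24 x0.03 y0.24 tip40.03 F mill -0.86 7.25 -0.38 gap22.1
-1.0 True t27.45 x-0.04 y0.15 tip39.97 F mill 0.05 5.50 2.42 gap22.0
(np.float64(55.94659434179097), 86, np.float64(61.030485298499244))
```

View pics/p5.png

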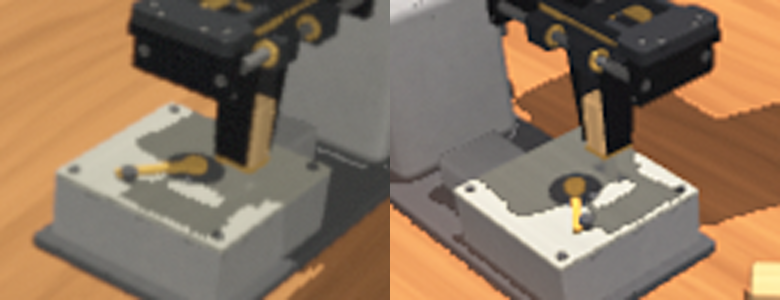

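Resistance rose steeply at y≈0.2, against a steady drag of about 4.3 N, and both pictures show the pointer against the stop. I'll confirm with one gentle press, back off, lift out and look from above.

```bash
python3 - <<'E'
from stroke import *
import pickle
st("before")
r=manip.move_l(P(0,-0.6,40),rate=3,force_limit=5); st(f"press {r}")
manip.pause(0.3); st("hold")
manip.move_l(P(0,2.5,40),rate=30)
manip.move_l(P(0,2.5,75),rate=80)
q=P(0,2.5,95)
manip.move_l([595,34,165],rate=200)
manip.pause(0.2); b=cam("wrist");pickle.dump(b,open("w6.pkl","wb"));st()
cv2.imwrite("pics/w6.png",cv2.resize(b["image"][20:160,140:330],None,fx=4,fy=4,interpolation=cv2.INTER_CUBIC))
E
```

```text
before t27.55 x-0.04 y0.19 tip39.95 F mill -0.49 6.27 2.83 gap21.9
press True t27.85 x-0.04 y0.26 tip39.93 F mill 0.61 4.73 0.72 gap22.0
hold t28.15 x-0.23 y0.30 tip39.76 F mill 1.12 3.46 1.05 gap22.1
 t30.03 x120.43 y12.43 tip117.94 F mill -0.28 -0.16 -0.88 gap21.9
```

View pics/w6.png

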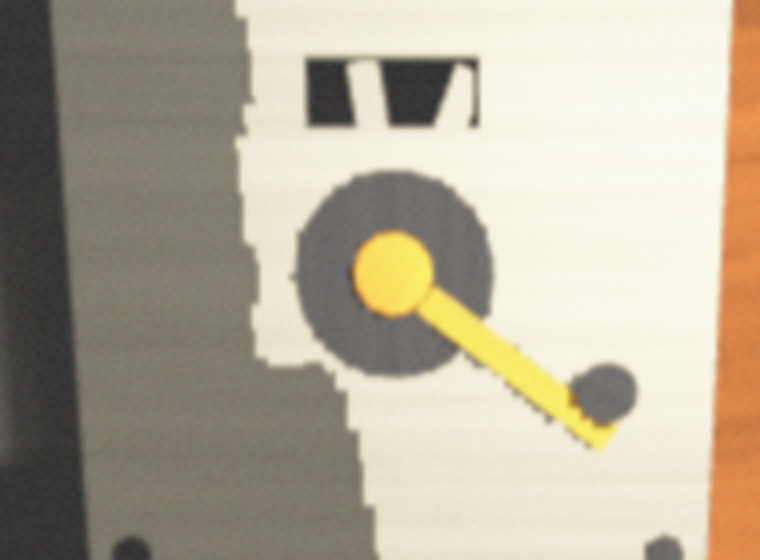

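```bash
python3 - <<'E'
from h import *
import pickle
b=pickle.load(open("w6.pkl","rb"))
def full(p): return (np.array(p,float)+0.5)/4-0.5+[140,20]
hub=onplane(b,full((394,273)),66)[0][:2];tip=onplane(b,full((604,437)),64)[0][:2];t=onplane(b,full((606,393)),69)[0][:2]
# bar edges points near r~35: 
E=onplane(b,full([(437,295),(560,390)]),64)[:,:2]
H=cv2.cvtColor(b["image"],cv2.COLOR_BGR2HSV);m=cv2.inRange(H,(18,110,120),(32,255,255));m[:80]=0;m[:,:240]=0;m[140:]=0;m[:,300:]=0
v,u=np.nonzero(m);W=onplane(b,np.c_[u,v],64)[:,:2];r=np.linalg.norm(W-hub,axis=1)
g=(r>14)&(r<38);d=W[g]-hub;a=np.degrees(np.arctan2(d[:,1],d[:,0]))
ang=np.median(a);print("hub",hub,"ang",ang,"tip ang",np.degrees(np.arctan2(*(tip-hub)[::-1])))
# fit line
w=W[g];mu=w.mean(0);e=np.linalg.eigh(np.cov((w-mu).T))[1][:,1];print("line",np.degrees(np.arctan2(e[1],e[0]))%180, len(w))
ds=t-hub;print("stop",t,np.linalg.norm(ds),np.degrees(np.arctan2(ds[1],ds[0])))
for A in (ang,np.degrees(np.arctan2(*(tip-hub)[::-1]))):
    n=np.array([-np.sin(np.radians(A)),np.cos(np.radians(A))]);print("perp dist stop centre to bar axis",ds@n,"(7 = contact)")
E
```

```text
hub [507.51288989  26.13249515] ang 49.5573574984258 tip ang 50.18795500060199
line 50.180132600078046 233
stop [532.54072018  66.85941179] 47.802447930243105 58.42811083986944
perp dist stop centre to bar axis 7.37142722877988 (7 = contact)
perp dist stop centre to bar axis 6.851170401128911 (7 = contact)
```

The stop centre lies 6.9–7.4 mm from the pointer axis, where contact is 4+3 = 7 mm, so the pointer is snug. Returning the blade to its stand along the pose it was drawn from.

```bash
python3 - <<'E'
from mill import *
Y=np.radians(80.45)
manip.movep([490,275.3,130],[R,0,Y]); manip.pause(0.3)
r=manip.move_l([490,275.3,85],rate=60,force_limit=6);o=sensors.get_obs();print(r,o["eef_pos"],o["force"])
if not r:
    r=manip.move_l([490,275.3,56],rate=30,force_limit=6);o=sensors.get_obs();print(r,o["eef_pos"],o["force"],o["time_s"])
E
```

```text
False [490.1656889  275.37839606  85.19488497] [-0.01793649 -0.85488201 -1.44941429]
True [489.84721049 275.23430739  56.9688689 ] [-0.01960828 -0.2408904   5.06609973] 33.1417
```

The shoulder met the block at TCP z = 57.0, the height it was drawn from. Releasing, backing off and checking.

```bash
python3 - <<'E'
from m import *
import pickle
open_jaws(); manip.pause(0.2)
manip.move_l([490,275.3,150],rate=100)
manip.movep([570,275,165],[-np.pi/2,0,1.404]); manip.pause(0.2)
a=cam("wrist");pickle.dump(a,open("w7.pkl","wb"));s=cam("side");c=cam("scene")
cv2.imwrite("pics/w7.png",a["image"])
cv2.imwrite("pics/f.png",np.hstack([cv2.resize(i["image"][y:y+130,x:x+130],None,fx=3,fy=3,interpolation=cv2.INTER_CUBIC) for i,x,y in((s,210,200),(c,240,130))]))
for nm,roi,z,hsv in (("handle",(205,60,272,125),96,((10,40,150),(30,200,255))),):
    M,W,r=topquad(a,roi,z,-8,8,hsv); print(nm,np.round(r[0],1),np.round(r[1],1),round(r[2],1))
o=sensors.get_obs();print(o["time_s"],o["finger_gap"],o["force"])
c0=pickle.load(open("scene0.pkl","rb"))
for p in [(340,140),(380,225),(278,255),(132,215)]: print(p,depthpts(c0,p)[0].round(1),depthpts(c,p)[0].round(1))
cv2.imwrite("pics/sf.png",c["image"])
E
```

```text
handle [490.5 276. ] [21.2 25. ] 80.5
36.4667 95.53077432819398 [-0.37153403  0.68110853 -0.28831756]
(340, 140) [387.4 266.7 117.8] [554.6 361.6 250.6]
(380, 225) [514.4 433.4  99.6] [514.  433.2  99.1]
(278, 255) [685.3 367.9 129.1] [685.6 368.1 129.5]
(132, 215) [755.1  70.8  50.1] [755.2  71.2  50.5]
```

View pics/f.png

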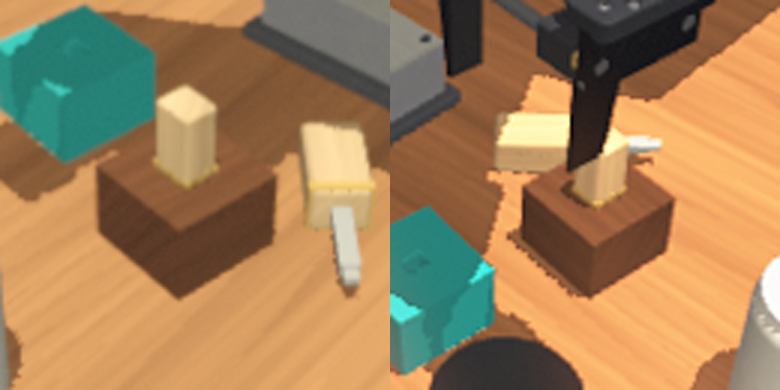

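View pics/sf.png

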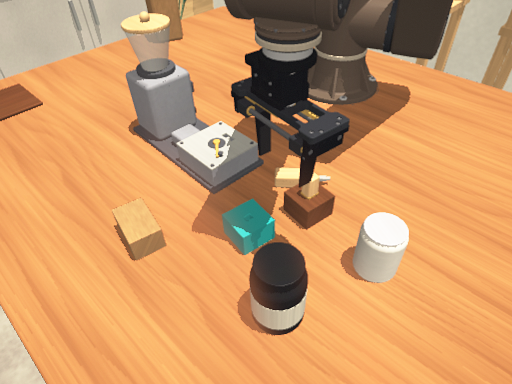

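The blade is home: its shoulder sits on the block and its handle is at (490.5, 276.0) against (490.1, 275.5) before. The caddy, tin and carton haven't moved and the gripper is clear, so I'm handing in.

```bash
python3 -c "
from h import *
manip.job_done(); print(sensors.get_obs()['time_s'])"
```

```text
the job is handed in; nothing more can be done
the job is handed in; nothing more can be done
```

I took the small blade from the brown stand and pushed the star wheel anticlockwise in five strokes through the slot. The pointer came up against the stop, and I put the blade back and handed the job in at about 36 s. No verdict is reported on hand-in.

**Last checks**
- **Pointer and stop:** resistance rose steeply at the end of the fifth stroke, from a steady drag of about 4.3 N. The highest tool force I sampled was 7.3 N. The force stop then tripped at its 8 N setting, and I did not sample that peak. From above, the stop centre is 6.9–7.4 mm from the pointer axis, where contact is 7 mm, so it is snug. I took that view before returning the blade.
- **Blade:** its shoulder met the block at the same height it was drawn from. The handle is within about 0.6 mm of its starting position, upright and released.
- **Bystanders:** spot checks on the caddy, tin and carton changed by 0.6 mm or less. The open gripper was clear of everything.

**Things that disagreed**
- **Fixed cameras:** the two differed by about 8 mm in x, so I used the wrist camera.
- **Pointer start:** it measured about 111° (1.9 rad) short of the stop, more than the stated 0.9–1.7 rad. The wheel's travel matched my measurement.
- **Large look-alike blade:** it stood upright in the first pictures and lay on its side from the first close view on. The gripper had not come near it by then, but I don't know why it fell, and I left it lying.

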